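Load the vial block and hold the guard cage's gate ajar

TASK

Clear the two loose vials from in front of the guard cage: drop them one by one into the two empty pockets of the vial block, upright and fully home, and let go of them. Then unbolt the cage's gate, raising its sagging bolt over the bent lip of the keeper while drawing it back (do not force it against the keeper), and pull the gate about 30 degrees open so that the block can be passed in. The gate springs shut by itself, so finish while still holding it ajar and still with the gripper; leave everything else on the bench where it stands.

Things in the scene. Friction and masses are not known exactly. Their poses are not given: they have to be found in the camera images.
- vial_a_mid (a point): a capped sample vial (one of two loose ones, alike) that stands upright on the bench in front of the cage: amber glass 22 mm across with a black cap 23 mm across, 75 mm high in all, the cap being the top 19 mm; 30 g. The point is its centre, half-way up (37.5 mm above its foot); z runs up its axis.
- vial_b_mid (a point): a capped sample vial (one of two loose ones, alike) that stands upright on the bench in front of the cage: amber glass 22 mm across with a black cap 23 mm across, 75 mm high in all, the cap being the top 19 mm; 30 g. The point is its centre, half-way up (37.5 mm above its foot); z runs up its axis.
- block_hole0 (a point): the empty end pocket of the aluminium vial block (60 x 150 x 45 mm high, fixed; three pockets in a row, 45 mm apart, the one at its +y end taken by a vial). A round bore 27 mm wide, 34 mm deep. The point is the middle of its mouth, 45 mm above the bench; x across the row, y along it, z up. A vial fully home stands 41 mm out of the block, its centre 3.5 mm above this point.
- block_hole1 (a point): the empty middle pocket of the aluminium vial block (60 x 150 x 45 mm high, fixed; three pockets in a row, 45 mm apart, the one at its +y end taken by a vial). A round bore 27 mm wide, 34 mm deep. The point is the middle of its mouth, 45 mm above the bench; x across the row, y along it, z up. A vial fully home stands 41 mm out of the block, its centre 3.5 mm above this point.
- knob (a point): the bolt's knob: an upright black plastic cylinder 18 mm across on the rod of the barrel bolt, 14 mm in front of the gate's face. The point is on its axis, 22 mm below its top and 48 mm above its foot; at first 192 mm above the bench (gate's top edge 165 mm, posts' tops 175 mm). Axes of the gate: y along the rod towards the hinge (the way the bolt is drawn), x into the cage, z up.
- gate_hinge (a point): a point on the upright hinge axis of the gate of the wire guard cage (gate 309 mm wide; cage 370 mm wide, 240 mm deep behind the gate, stands fast), 192 mm above the bench. The knob is at first 225 mm from this axis along the gate. Axes turn with the gate, like those of the knob.
- gate_swing (a joint): angle of the gate (rad): 0 shut, grows as its free end swings out of the cage towards the robot (clockwise from above), up to 1.5. A spring of 0.3 N m when shut to 0.45 N m at 0.5 rad pulls it shut at all times, so it closes by itself if let go.
- bolt_draw (a joint): how far the bolt is drawn along the gate towards the hinge (m): 0 fully shot to 0.055 fully drawn; about 1 N of friction. The nose leaves the keeper at about 0.022.
- bolt_lift (a joint): how far the sagging bolt is raised straight up in its tall staples (m), 0 to 0.022; it sinks back by its 150 g. A toe turned down at its nose sits behind the keeper's bent-up lip: it meets the lip after about 4 mm of draw and passes over it only while raised 14 mm or more, until drawn 22 mm. The keeper's front cheek is taller still: the gate cannot swing until the bolt is drawn.
- gate: the gate itself, a grey frame 309 mm wide with wires, carrying the bolt; the origin is on the hinge axis at bench height, axes as those of gate_hinge.
- bolt: the barrel bolt: a steel rod 10 mm thick, 235 mm long, with the upright knob and a 10 mm square toe turned down at its nose; the origin is on the rod's axis below the knob, 140 mm above the bench at the start.
- keeper: the keeper, a steel bracket on the front of the latch post, fixed to the cage: floor, bent-up lip on the gate's side, tall front cheek (top 172 mm above the bench). Its origin is that of the cage, under the middle of the gate's front face.
- vial_c_mid (a point): a third vial, the same as the other two, already in the third pocket of the block, not to be disturbed; the point is its centre
- petri: a glass dish 90 mm across and 16 mm high, a bystander; the origin is under its middle
- flask: a conical glass flask 84 mm across and 130 mm high, a bystander; the origin is under its middle
- wash_bottle: a white bottle 66 mm across and 170 mm high, a bystander; the origin is under its middle
- beaker: a glass beaker 76 mm across and 95 mm high, a bystander; the origin is under its middle
- spatula: a steel spatula 190 mm long, lying flat, a bystander; the origin is on its underside, within its length
- stopper: a rubber stopper 34 mm across and 28 mm high, a bystander; the origin is under its middle

How it is judged:
By the outcome, as a careful person would: the job done as asked, in the order asked, and still so for the second after the job is handed in, while the arm keeps its last pose, push and grip.
It also fails if it takes over 72 s, if anything falls off the work surface, if the arm or the gripper's body presses on something with over 40 N, if the wrist force passes 120 N, or if a joint passes its speed limit or range.

ROBOT

A 7-joint arm with a two-finger parallel gripper is mounted at the origin on the work surface. World frame = base frame: x ahead of the robot, y to its left, z up, the work surface at z = 0. Lengths are in mm, angles in rad, forces in N, time in s.
With the tool pointing down it reaches from about 400 to 850 mm from the base axis. Payload 4.5 kg.
Tool frame: the origin (TCP) lies at the very end of the fingers, on their centre line; the grasp point (between the pads) lies manip.hold_point_z behind it (manip.hold_point_z is the distance from the TCP to the grasp point, in mm); z points along the fingers, y is the direction in which the jaws open and shut (so a half turn about z gives the same grasp; the last joint's range is limited). The gripper opens to 85 mm and grips with 20 to 120 N. Pads are 22 mm wide; open, the fingers measure 114 mm over their backs; the gripper's body (76 mm by 85 mm) begins 54 mm behind the grasp point. The pads swing forward as they close: fully open they stand 13 mm farther back than shut.
Start: joints at [1.309, 0.689, -0.195, 1.565, 0.157, 0.902, -0.215], TCP at [182.22, -597.871, 231.317] pointing down, gripper open.
Joint ranges: [-3.01, 3.01], [-0.46, 2.08], [-1.47, 1.51], [0.13, 2.56], [-1, 4.14], [0.04, 2.09], [-2.66, 2.66]. Speed limits (rad/s): [2.57, 2.57, 3.14, 3.14, 3.14, 3.14, 3.14].

INTERFACE

Orientations are given as a unit quaternion [w, x, y, z].
In Python, from workcell import readout, optics, manip gives the robot as it stands. The module is installed in compiled form; this text tells all that it offers.
- The arm moves only by the tool arm_command, never from a script. Its argument "steps" is a list of rows, each an object with "jaw": the finger opening in cm, from 0 to 8.54; "slide": the shift along the world's x, y, z in cm, a list of three; "yaw": the turn about the world's z in rad. In form: [{"jaw": jaw, "slide": [tx, ty, tz], "yaw": yaw}, ...]. A call has 1 to 10 rows; each row shifts and turns the commanded pose from where the row before left it; what a row does not reach is not made up. A row lasts 1/12 s, in which the tool goes at most 41.7 mm and 7.16 degrees, less where a joint would pass 70% of its speed; a pose out of reach is approached as far as the arm can. A call is refused whole if a number of a shift passes 4.17 or a number of a turn 0.125, either way. A call with a gripper value outside its range is refused whole. The fingers move at their own pace and stop on an object; "squeeze" is the grip in N (left out, the last holds). Time passes only in rows, so rows that do not move let the fingers close. It gives the time, the measured TCP pose, the force and the opening at its end, in the units of the state.
- readout.get_obs(): the state, without advancing time (a new reading comes with each control period).
- optics.get_image(name): name is "scene" or "side" or "wrist"; returns the picture (400x640x3 uint8, blue, green, red); there is no depth.
- optics.calibration(name): a dict with "fx", "fy", "cx", "cy" (pixels), "rvec" (rotation vector, rad) and "tvec" (3), from world to camera coordinates, as OpenCV has them. Camera axes: x right, y down, z forward; pixel columns grow to the right and rows downward; lengths in mm; the calibration is good to about 2 mm. The wrist camera is an equidistant fisheye: a pixel r from the principal point sees the ray r / f radians off the axis. A picture is of the moment at which its call begins: read the wrist's pose just before it. calibration takes no time and is no camera call; for the wrist camera it gives the pose at the moment of the call.
- manip.close_job(): hands the job in, once; it reports no verdict.
The state is a dict: "time": time; "joint_positions": joint angles; "qvel": joint speeds; "tau": joint torques, N m; "eef_pos": TCP position; "eef_rot": TCP orientation; "wrist_force": force on the tool from outside, world axes, zero at the start; "ft_torque": the same for the moment, N m; "opening": finger opening in mm.
Only numpy, scipy, OpenCV 4.12 (cv2) and the standard library are available. Lean on these libraries where they do the work, as an engineer would, in place of code of your own. Each camera call takes 0.05 s, during which the arm holds its last target. There are 200 camera calls.

## Working session

There is one attempt and no reset: what is moved stays moved. The work goes in short steps, Python scripts to look and compute and a tool call to move; the robot and the scene stay as the last step left them, time stands still between calls to the robot, and variables do not carry over. Pictures are saved under pics/ and viewed, about 8 in all and at most 12, crops included, and the job is handed in when it is done.

Besides the shell and the picture viewer there is one more tool, called after "Call:" by a JSON object that holds its "fn" and its "kwargs", one argument or row to a line. arm_command: Moves the arm, as the interface text tells. Its arguments: {"type":"object","properties":{"steps":{"type":"array","items":{"type":"object","properties":{"jaw":{"type":"number"},"slide":{"type":"array","items":{"type":"number"}},"yaw":{"type":"number"}}}},"squeeze":{"type":"number"}},"required":["steps"]}

```bash
mkdir -p pics
python3 - <<'E'
from workcell import readout, optics, manip
import cv2,numpy as np
o=readout.get_obs();print(o,manip.hold_point_z)
for n in("scene","side","wrist"):
    print(n,optics.calibration(n))
    cv2.imwrite(f"pics/{n}0.png",optics.get_image(n))
a=cv2.imread("pics/scene0.png");b=cv2.imread("pics/side0.png")
E
```

```text
{'time': 0.0, 'joint_positions': array([ 1.30877426,  0.68999587, -0.19447739,  1.5663575 ,  0.15733395,
        0.90252202, -0.21511464]), 'qvel': array([ 0.00208023, -0.00019185,  0.00156792,  0.00161923,  0.00020679,
       -0.00104798, -0.00161695]), 'tau': array([-3.12458687e-04, -5.39599800e+01, -1.26673937e+00, -1.58540225e+01,
        9.05138324e-03,  9.52155387e-03, -1.33730543e-05]), 'eef_pos': array([ 181.93235773, -597.24214003,  230.47213786]), 'eef_rot': array([-9.16015040e-04,  9.89075916e-01,  1.47404001e-01, -2.32212414e-04]), 'wrist_force': array([-0.7600541 , -0.38214149, -0.66218979]), 'ft_torque': array([-0.02616378,  0.01512314, -0.02405915]), 'opening': 85.52817510741245} 18.700000000000003
scene {'fx': 363.88251359454443, 'fy': 363.88251359454443, 'cx': 324.2364345959984, 'cy': 196.11592303901915, 'rvec': array([ 0.97414639,  2.46556187, -1.03946182]), 'tvec': array([ 465.49334318, -119.23019228, 1197.0023738 ])}
side {'fx': 496.36358304090095, 'fy': 496.36358304090095, 'cx': 313.6051170836959, 'cy': 198.25187518225945, 'rvec': array([ 0.62271484, -2.70565624,  1.09252813]), 'tvec': array([ 444.95301586,  325.38919744, 1073.05537919])}
wrist {'fx': 309.70691628693146, 'fy': 309.70691628693146, 'cx': 323.74851604512486, 'cy': 200.64067192797316, 'rvec': array([-2.34407645,  1.73507295,  0.23621054]), 'tvec': array([-624.71278349,  -34.54714076,  378.54552516])}
```

View pics/scene0.png

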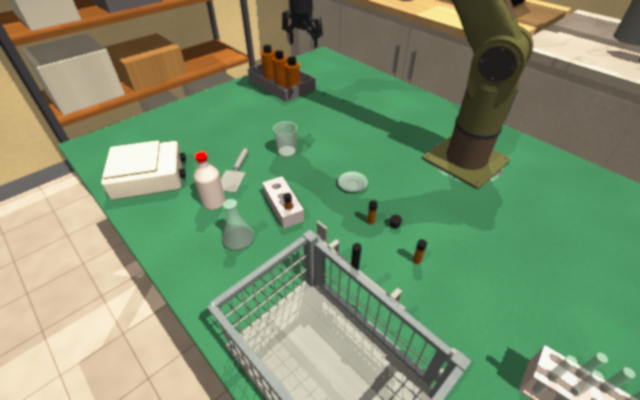

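View pics/side0.png

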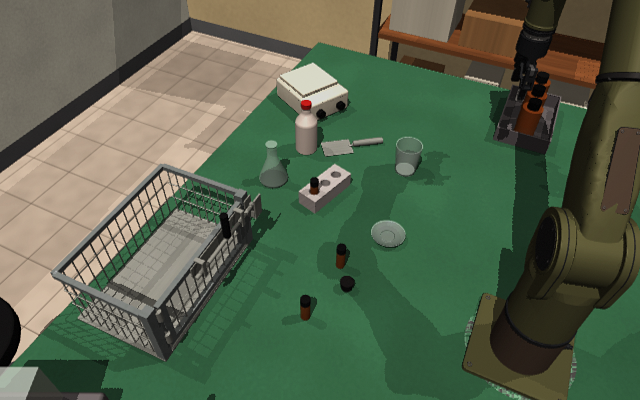

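The scene camera shows the loose vials near (373,212) and (420,252), the block near (283,202) and the knob near (356,255). In the side camera the vials are at (341,256) and (306,307), the block at (326,187) and the knob at (225,225). I'll enlarge both for accurate pixel positions.

```bash
cat > h.py <<'E'
import cv2,numpy as np
from workcell import readout,optics,manip
def cam(n,c=None):
    c=c or optics.calibration(n);R=cv2.Rodrigues(c["rvec"])[0];return c,R,-R.T@c["tvec"]
def ray(n,p,c=None):
    c,R,o=cam(n,c);x=(p[0]-c["cx"])/c["fx"];y=(p[1]-c["cy"])/c["fy"]
    if n=="wrist":
        r=np.hypot(x,y);s=np.sinc(r/np.pi);d=np.array([x*s,y*s,np.cos(r)])
    else: d=np.array([x,y,1.])
    d=R.T@d;return o,d/np.linalg.norm(d)
def plane(n,p,z,c=None):
    o,d=ray(n,p,c);return o+d*(z-o[2])/d[2]
def tri(*v):
    A=0;b=0
    for n,p in v:
        o,d=ray(n,p);M=np.eye(3)-np.outer(d,d);A=A+M;b=b+M@o
    X=np.linalg.solve(A,b);e=[np.linalg.norm((np.eye(3)-np.outer(d,d))@(X-o)) for o,d in [ray(*q) for q in v]]
    return X.round(1),np.round(e,1)
def proj(n,X,c=None):
    c,R,o=cam(n,c);q=R@np.asarray(X,float)+c["tvec"]
    if n=="wrist":
        r=np.hypot(q[0],q[1]);t=np.arctan2(r,q[2]);s=t/r
        return np.array([c["cx"]+c["fx"]*q[0]*s,c["cy"]+c["fy"]*q[1]*s])
    return np.array([c["cx"]+c["fx"]*q[0]/q[2],c["cy"]+c["fy"]*q[1]/q[2]])
E
python3 - <<'E'
import cv2
a=cv2.imread("pics/scene0.png");b=cv2.imread("pics/side0.png")
cv2.imwrite("pics/sc_crop.png",cv2.resize(a[165:305,250:450],None,fx=4,fy=4,interpolation=cv2.INTER_CUBIC))
cv2.imwrite("pics/sd_crop.png",cv2.resize(b[155:330,200:400],None,fx=3.4,fy=3.4,interpolation=cv2.INTER_CUBIC))
from h import *
for n,im in(("scene",a),("side",b)):
    hsv=cv2.cvtColor(im,cv2.COLOR_BGR2HSV)
    m=((hsv[...,2]<38)).astype('uint8')
    k,l,s,c=cv2.connectedComponentsWithStats(m)
    print(n,"dark");[print(s[i],c[i].round(1)) for i in range(1,k) if 20<s[i,4]<1500 and 150<c[i][1]<330 and 190<c[i][0]<450]
    m=((hsv[...,0]<18)&(hsv[...,1]>130)&(hsv[...,2]>40)).astype('uint8')
    k,l,s,c=cv2.connectedComponentsWithStats(m)
    print(n,"amber");[print(s[i],c[i].round(1)) for i in range(1,k) if 12<s[i,4]<1500 and 150<c[i][1]<330 and 190<c[i][0]<450]
E
```

```text
scene dark
[370 202   6   8  40] [372.4 205.8]
[390 221   9   6  36] [393.5 223.9]
[418 244   6   6  27] [420.3 246.9]
[352 249   8  19 106] [355.3 257.7]
scene amber
[194 151  13  12 122] [200.6 156.5]
[285 202   7   7  37] [288.  204.8]
[368 210   7  14  74] [371.2 216.2]
[414 249   9  14  79] [418.1 255.8]
side dark
[310 177   9  11  68] [314.  182.2]
[ 147  207  107  152 1189] [192.9 293.8]
[217 213  14  31 251] [224.1 227.3]
[337 244  13  22 144] [342.8 251.5]
[193 264   4  13  25] [194.6 269.9]
[340 276  15  16 188] [346.8 283.2]
[300 295  11  13 117] [305. 301.]
side amber
[310 187   8   7  46] [313.7 190.5]
[336 254   9  15 103] [339.8 261.2]
[301 307   9  13 102] [304.8 312.9]
```

View pics/sc_crop.png

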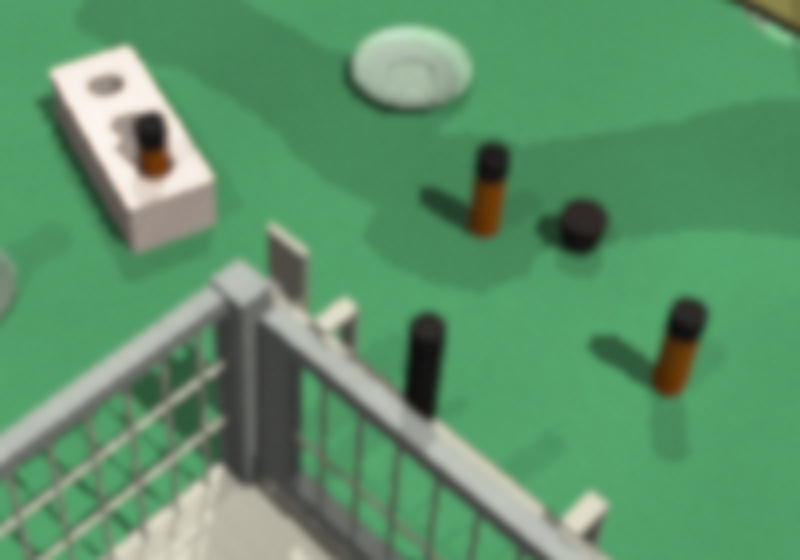

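View pics/sd_crop.png

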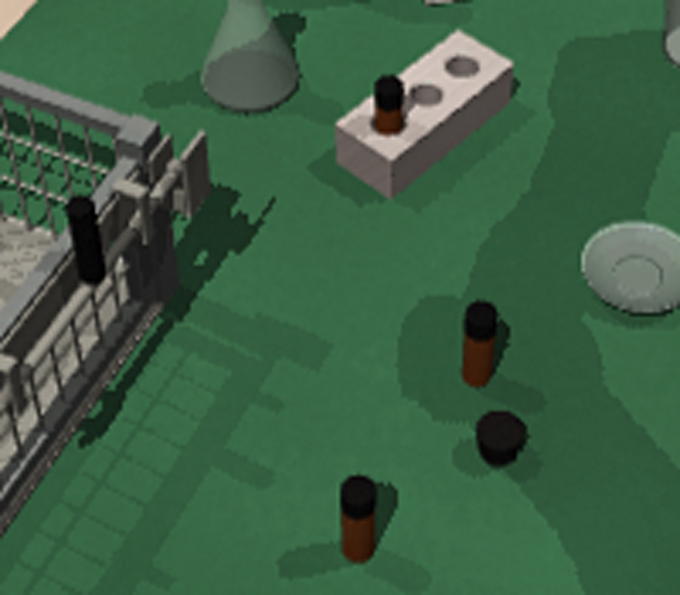

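The crops give clear pixels for the caps, holes, knob top and post tops. The stopper stands right beside the nearer vial. I'll triangulate these points.

Run:
```python
from h import *
S=lambda x,y:("scene",(x/4+250-.375,y/4+165-.375))
D=lambda x,y:("side",(x/3.4+200-.35,y/3.4+155-.35))
for k,a,b,z in [("A cap",S(491,163),D(480,321),65.5),("B cap",S(686,320),D(358,497),65.5),("h0",S(107,84),D(462,66),45),("h1",S(130,127),D(426,95),45),
 ("c cap",S(151,133),D(389,94),76.5),("stopper",S(582,215),D(502,427),28),("knobtop",S(428,322),D(82,206),214),("latchpost",S(240,278),D(138,130),175),("hingepost",("scene",(455,362)),("side",(152,318)),175),("petri",S(410,72),D(638,262),12),("knobfoot",S(424,412),D(92,278),144),("blkc0",S(50,75),D(458,30),45),("blkc1",S(130,45),D(512,64),45),("blkc2",S(213,180),D(391,160),45),("blkc3",S(134,214),D(337,126),45)]:
    print(k,tri(a,b),plane(*a,z).round(1),plane(*b,z).round(1))
```

```text
A cap (array([437.8, -31.1,  66.6]), array([0.5, 0.5])) [436.6 -32.3  65.5] [438.1 -31.3  65.5]
B cap (array([451.1, 133. ,  66.4]), array([0.4, 0.4])) [450.2 132.3  65.5] [451.3 133.   65.5]
h0 (array([ 561.8, -280.8,   46.5]), array([0.1, 0.1])) [ 560.8 -282.4   45. ] [ 562.3 -282.1   45. ]
h1 (array([ 575.1, -238.9,   43.4]), array([0.5, 0.5])) [ 576.2 -236.9   45. ] [ 574.5 -238.2   45. ]
c cap (array([ 588. , -196.5,   76.4]), array([0.3, 0.3])) [ 588.2 -196.1   76.5] [ 588.  -196.8   76.5]
stopper (array([397.9,  18.9,  27.8]), array([0.3, 0.3])) [398.3  19.4  28. ] [397.9  18.7  28. ]
knobtop (array([656.2, 103.3, 213.8]), array([0.9, 0.9])) [655.8 102.4 214. ] [655.9 104.6 214. ]
latchpost (array([682.2,   1.6, 176.9]), array([1.2, 1.2])) [680.6  -1.1 175. ] [683.1   1.6 175. ]
hingepost (array([673.3, 341.1, 149.2]), array([1.3, 1.3])) [686.5 340.9 175. ] [658.7 352.  175. ]
petri (array([ 366.5, -169.5,   15.2]), array([2.7, 2.7])) [ 365.5 -168.5   12. ] [ 367.2 -175.7   12. ]
knobfoot (array([656.2, 106.7, 146.8]), array([0.5, 0.5])) [654.4 105.  144. ] [657.7 105.5 144. ]
blkc0 (array([ 583.5, -320.6,   43.6]), array([1.1, 1.1])) [ 584.8 -317.6   45. ] [ 583.1 -320.7   45. ]
blkc1 (array([ 525.3, -299.8,   48.7]), array([0.8, 0.8])) [ 522.4 -304.4   45. ] [ 526.5 -302.4   45. ]
blkc2 (array([ 568.1, -159.1,   46.3]), array([0.3, 0.3])) [ 567.4 -159.7   45. ] [ 568.6 -160.7   45. ]
blkc3 (array([ 623.4, -174.7,   43.2]), array([1.5, 1.5])) [ 625.  -171.5   45. ] [ 622.9 -175.2   45. ]
```

Call:
{"fn": "arm_command", "kwargs": {
  "steps": [
    {"jaw": 5,"slide": [1.65,3.65,0],"yaw": 0.0975},
    {"jaw": 5,"slide": [1.65,3.65,0],"yaw": 0.0975},
    {"jaw": 5,"slide": [1.65,3.65,0],"yaw": 0.0975},
    {"jaw": 5,"slide": [1.65,3.65,0],"yaw": 0.0975},
    {"jaw": 5,"slide": [1.65,3.65,0],"yaw": 0.0975},
    {"jaw": 5,"slide": [1.65,3.65,0],"yaw": 0.0975},
    {"jaw": 5,"slide": [1.65,3.65,0],"yaw": 0.0975},
    {"jaw": 5,"slide": [1.65,3.65,0],"yaw": 0.0975},
    {"jaw": 5,"slide": [1.65,3.65,0],"yaw": 0.0975},
    {"jaw": 5,"slide": [1.65,3.65,0],"yaw": 0.0975}
  ]
}}

```text
time: 0.98
eef_pos: [347.5, -231.2, 231.4]
eef_rot: [0.0, 0.804, 0.595, 0.0]
wrist_force: [0.5, -0.1, -0.5]
opening: 50.3
```

Call:
{"fn": "arm_command", "kwargs": {
  "steps": [
    {"jaw": 5,"slide": [1.65,3.65,-1],"yaw": 0},
    {"jaw": 5,"slide": [1.65,3.65,-1],"yaw": 0},
    {"jaw": 5,"slide": [1.65,3.65,-1],"yaw": 0},
    {"jaw": 5,"slide": [1.65,3.65,-1],"yaw": 0},
    {"jaw": 5,"slide": [1.65,3.65,-1],"yaw": 0},
    {"jaw": 5,"slide": [0.8,1.8,0],"yaw": 0},
    {"jaw": 5,"slide": [0,0,0],"yaw": 0}
  ]
}}

```text
time: 1.57
eef_pos: [440.4, -26.3, 181.1]
eef_rot: [-0.001, 0.802, 0.597, 0.002]
wrist_force: [-0.7, 0.3, -0.7]
opening: 50.1
```

Run:
```python
from h import *
o=readout.get_obs();print(o['eef_pos'],o['eef_rot'],o['joint_positions'].round(2),o['opening'])
c=optics.calibration("wrist");im=optics.get_image("wrist")
import pickle;pickle.dump(c,open("w1.pkl","wb"))
cv2.imwrite("pics/w1.png",im);print(cam("wrist",c)[2])
for X in[(438,-31,75),(451,133,75),(398,19,28),(656,104,214),(562,-282,45),(575,-239,45)]:print(X,proj("wrist",X,c).round(1))
```

```text
[440.35375633 -26.30033518 181.10449805] [-6.98368706e-04  8.02102858e-01  5.97180982e-01  2.32203020e-03] [ 0.19  0.56 -0.35  2.15  0.39  0.49 -0.75] 50.09809429639363
[459.90977549  37.25014255 324.3518324 ]
(438, -31, 75) [321.6 205.3]
(451, 133, 75) [278.8  13.4]
(398, 19, 28) [267.6 155.7]
(656, 104, 214) [616.  -50.5]
(562, -282, 45) [468.3 349. ]
(575, -239, 45) [476.7 322.4]
```

View pics/w1.png

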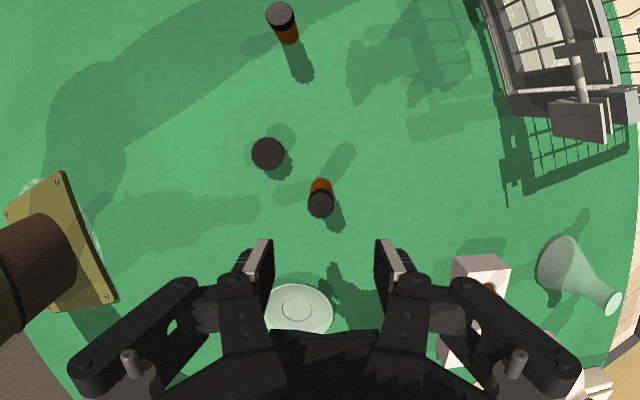

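The wrist view shows vial A's cap at (321,204) and B's at (280,15), both matching the triangulated positions to within a few pixels. Moving down onto A.

Call:
{"fn": "arm_command", "kwargs": {
  "squeeze": 30,
  "steps": [
    {"jaw": 5,"slide": [-0.24,-0.5,-3],"yaw": 0},
    {"jaw": 5,"slide": [0,0,-4],"yaw": 0},
    {"jaw": 5,"slide": [0,0,-3.5],"yaw": 0},
    {"jaw": 5,"slide": [0,0,-2.2],"yaw": 0},
    {"jaw": 5,"slide": [0,0,-1],"yaw": 0},
    {"jaw": 5,"slide": [0,0,0],"yaw": 0}
  ]
}}

```text
time: 2.12
eef_pos: [433.6, -38.7, 42.4]
eef_rot: [-0.001, 0.805, 0.593, -0.002]
wrist_force: [-0.1, -0.2, 0.3]
opening: 49.8
```

Call:
{"fn": "arm_command", "kwargs": {
  "steps": [
    {"jaw": 1.5,"slide": [0,0,0],"yaw": 0},
    {"jaw": 1.5,"slide": [0,0,0],"yaw": 0},
    {"jaw": 1.5,"slide": [0,0,0],"yaw": 0},
    {"jaw": 1.5,"slide": [0,0,0],"yaw": 0},
    {"jaw": 1.5,"slide": [0,0,0],"yaw": 0},
    {"jaw": 1.5,"slide": [0,0,0],"yaw": 0}
  ]
}}

```text
time: 2.62
eef_pos: [436.0, -37.6, 45.2]
eef_rot: [0.001, 0.805, 0.593, 0.001]
wrist_force: [-0.2, -1.0, 7.8]
opening: 21.9
```

I read the pose before the arm had settled, so the grasp is about 6 mm off-centre. I'll reopen, recentre and grasp again.

Call:
{"fn": "arm_command", "kwargs": {
  "steps": [
    {"jaw": 5,"slide": [0,0,0],"yaw": 0},
    {"jaw": 5,"slide": [0,0,0],"yaw": 0},
    {"jaw": 5,"slide": [0,0,0],"yaw": 0},
    {"jaw": 5,"slide": [0.1,0.3,0],"yaw": 0},
    {"jaw": 5,"slide": [0.1,0.3,0],"yaw": 0},
    {"jaw": 5,"slide": [0,0,0],"yaw": 0},
    {"jaw": 5,"slide": [0,0,0],"yaw": 0}
  ]
}}

```text
time: 3.2
eef_pos: [437.4, -30.9, 44.2]
eef_rot: [-0.0, 0.805, 0.594, 0.0]
wrist_force: [0.0, -1.3, 0.3]
opening: 49.9
```

Run:
```python
from h import *
o=readout.get_obs();print(o['eef_pos'],o['eef_rot'],o['opening'],o['wrist_force'])
a=optics.get_image("wrist");b=optics.get_image("side")
cv2.imwrite("pics/m2.png",np.hstack([cv2.resize(a[100:400,160:480],(400,375)),cv2.resize(b[200:320,280:408],(400,375))]))
```

```text
[437.43123735 -30.91799927  44.24756085] [-6.83516343e-05  8.04595515e-01  5.93823240e-01  1.10451504e-04] 49.92331605136949 [ 0.03664193 -1.32783815  0.25724861]
```

View pics/m2.png

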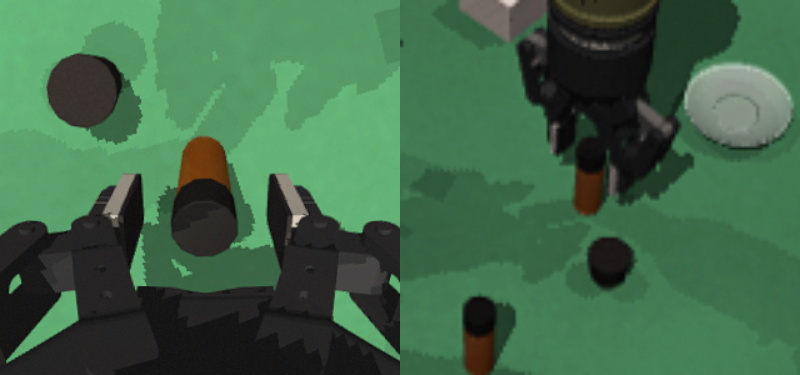

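Vial A stands upright between the open pads, with its cap at about (324,282) in the full wrist image.

Run:
```python
from h import *
print(plane("wrist",(324,282),75),proj("wrist",(437.4,-30.9,75)))
```

```text
[438.3912627  -30.57349011  75.        ] [321.95677521 283.23422015]
```

Call:
{"fn": "arm_command", "kwargs": {
  "steps": [
    {"jaw": 1.5,"slide": [0,0,0],"yaw": 0},
    {"jaw": 1.5,"slide": [0,0,0],"yaw": 0},
    {"jaw": 1.5,"slide": [0,0,0],"yaw": 0},
    {"jaw": 1.5,"slide": [0,0,0],"yaw": 0},
    {"jaw": 1.5,"slide": [0,0,0],"yaw": 0},
    {"jaw": 1.5,"slide": [0,0,0],"yaw": 0}
  ]
}}

```text
time: 3.8
eef_pos: [437.2, -31.5, 44.4]
eef_rot: [0.0, 0.805, 0.593, -0.0]
wrist_force: [-0.3, -1.2, 2.0]
opening: 22.1
```

Call:
{"fn": "arm_command", "kwargs": {
  "steps": [
    {"jaw": 1.5,"slide": [0,0,2],"yaw": 0},
    {"jaw": 1.5,"slide": [0,0,4],"yaw": 0},
    {"jaw": 1.5,"slide": [0.4,-0.8,4],"yaw": 0},
    {"jaw": 1.5,"slide": [1,-2,1],"yaw": 0},
    {"jaw": 1.5,"slide": [1.6,-3.3,0],"yaw": 0},
    {"jaw": 1.5,"slide": [1.6,-3.3,0],"yaw": 0},
    {"jaw": 1.5,"slide": [1.6,-3.3,0],"yaw": 0},
    {"jaw": 1.5,"slide": [1.6,-3.3,0],"yaw": 0},
    {"jaw": 1.5,"slide": [1.6,-3.3,0],"yaw": 0},
    {"jaw": 1.5,"slide": [1.6,-3.3,0],"yaw": 0}
  ]
}}

```text
time: 4.63
eef_pos: [547.2, -259.4, 154.1]
eef_rot: [-0.0, 0.805, 0.593, -0.0]
wrist_force: [1.0, -0.1, -0.2]
opening: 22.1
```

Call:
{"fn": "arm_command", "kwargs": {
  "steps": [
    {"jaw": 1.5,"slide": [1,-2,0],"yaw": 0},
    {"jaw": 1.5,"slide": [0.44,-0.46,-1],"yaw": 0},
    {"jaw": 1.5,"slide": [0,0,-1],"yaw": 0},
    {"jaw": 1.5,"slide": [0,0,0],"yaw": 0},
    {"jaw": 1.5,"slide": [0,0,0],"yaw": 0},
    {"jaw": 1.5,"slide": [0,0,0],"yaw": 0},
    {"jaw": 1.5,"slide": [0,0,0],"yaw": 0}
  ]
}}

```text
time: 5.22
eef_pos: [561.8, -280.5, 134.8]
eef_rot: [-0.0, 0.804, 0.594, 0.0]
wrist_force: [0.8, -0.3, -0.2]
opening: 21.8
```

Run:
```python
from h import *
o=readout.get_obs();print(o['eef_pos'],o['eef_rot'],o['opening'],o['wrist_force'])
a=optics.get_image("wrist");b=optics.get_image("side")
for X in [(561.7,-282,45),(575,-239,45),(588,-196.5,86)]:print(proj("wrist",X).round(1),proj("side",X).round(1))
cv2.imwrite("pics/w3.png",a)
cv2.imwrite("pics/m3.png",np.hstack([cv2.resize(a[100:400,160:480],(400,375)),cv2.resize(b[100:220,270:398],(400,375),interpolation=cv2.INTER_CUBIC)]))
```

```text
[ 561.78257528 -280.46441651  134.7603311 ] [-1.22159491e-04  8.04153872e-01  5.94421160e-01  1.41777086e-04] 21.817523599466785 [ 0.84797956 -0.31002304 -0.24086003]
[322.8 205.1] [335.7 174.1]
[322.8 147.6] [324.9 182.3]
[322.5  82.6] [314.1 179.8]
```

View pics/m3.png

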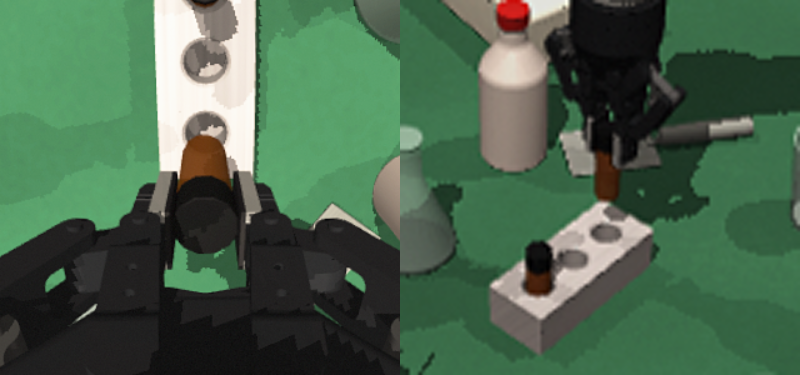

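Hole0 is seen at (324.8,204.8), predicted at (322.8,205.1). The vial shows the same small bias, so it is aligned, and I'm lowering it.

Call:
{"fn": "arm_command", "kwargs": {
  "steps": [
    {"jaw": 1.5,"slide": [0,0,-2],"yaw": 0},
    {"jaw": 1.5,"slide": [0,0,-1.5],"yaw": 0},
    {"jaw": 1.5,"slide": [0,0,-0.8],"yaw": 0},
    {"jaw": 1.5,"slide": [0,0,-0.6],"yaw": 0},
    {"jaw": 1.5,"slide": [0,0,-0.6],"yaw": 0},
    {"jaw": 1.5,"slide": [0,0,0],"yaw": 0}
  ]
}}

```text
time: 5.82
eef_pos: [561.4, -281.8, 78.6]
eef_rot: [-0.0, 0.805, 0.594, -0.0]
wrist_force: [0.6, -0.0, -0.1]
opening: 21.9
```

Call:
{"fn": "arm_command", "kwargs": {
  "steps": [
    {"jaw": 1.5,"slide": [0,0,-0.7],"yaw": 0},
    {"jaw": 1.5,"slide": [0,0,-0.7],"yaw": 0},
    {"jaw": 1.5,"slide": [0,0,-0.6],"yaw": 0},
    {"jaw": 1.5,"slide": [0,0,-0.2],"yaw": 0},
    {"jaw": 1.5,"slide": [0,0,0],"yaw": 0},
    {"jaw": 1.5,"slide": [0,0,0],"yaw": 0}
  ]
}}

```text
time: 6.32
eef_pos: [561.7, -282.0, 57.2]
eef_rot: [-0.0, 0.805, 0.594, 0.0]
wrist_force: [0.4, -0.2, -0.3]
opening: 22.0
```

Call:
{"fn": "arm_command", "kwargs": {
  "steps": [
    {"jaw": 1.5,"slide": [0,0,-0.15],"yaw": 0},
    {"jaw": 1.5,"slide": [0,0,0],"yaw": 0},
    {"jaw": 5,"slide": [0,0,0],"yaw": 0},
    {"jaw": 5,"slide": [0,0,0],"yaw": 0},
    {"jaw": 5,"slide": [0,0,0],"yaw": 0},
    {"jaw": 5,"slide": [0,0,0],"yaw": 0}
  ]
}}

```text
time: 6.82
eef_pos: [561.8, -282.0, 56.0]
eef_rot: [0.0, 0.805, 0.594, 0.0]
wrist_force: [-0.9, -0.5, -0.0]
opening: 50.4
```

Call:
{"fn": "arm_command", "kwargs": {
  "steps": [
    {"jaw": 5,"slide": [0,0,3],"yaw": 0},
    {"jaw": 5,"slide": [0,0,4],"yaw": 0},
    {"jaw": 5,"slide": [0,0,4],"yaw": 0},
    {"jaw": 5,"slide": [0,0,0],"yaw": 0}
  ]
}}

```text
time: 7.15
eef_pos: [566.9, -283.1, 173.8]
eef_rot: [0.006, 0.805, 0.593, 0.004]
wrist_force: [2.0, 0.1, 1.3]
opening: 49.8
```

Run:
```python
from h import *
a=optics.get_image("wrist");cv2.imwrite("pics/w4.png",a)
print(proj("wrist",(561.7,-282,86)),proj("wrist",(575,-239,45)))
```

```text
[317.20376355 206.40001066] [317.49242683 142.95362114]
```

Call:
{"fn": "arm_command", "kwargs": {
  "steps": [
    {"jaw": 5,"slide": [-1,3.75,0],"yaw": 0},
    {"jaw": 5,"slide": [-1,3.75,0],"yaw": 0},
    {"jaw": 5,"slide": [-1,3.75,0],"yaw": 0},
    {"jaw": 5,"slide": [-1,3.75,0],"yaw": 0},
    {"jaw": 5,"slide": [-1,3.75,0],"yaw": 0},
    {"jaw": 5,"slide": [-1,3.75,0],"yaw": 0},
    {"jaw": 5,"slide": [-1,3.75,0],"yaw": 0},
    {"jaw": 5,"slide": [-1,3.75,0],"yaw": 0},
    {"jaw": 5,"slide": [-1,3.75,0],"yaw": 0},
    {"jaw": 5,"slide": [-1,3.75,0],"yaw": 0}
  ]
}}

```text
time: 8.03
eef_pos: [460.4, 94.4, 165.2]
eef_rot: [-0.0, 0.805, 0.593, -0.001]
wrist_force: [1.2, -0.0, 0.2]
opening: 49.8
```

Call:
{"fn": "arm_command", "kwargs": {
  "steps": [
    {"jaw": 5,"slide": [-0.5,2,-1],"yaw": 0},
    {"jaw": 5,"slide": [-0.54,1.98,-1],"yaw": 0},
    {"jaw": 5,"slide": [0,0,-1],"yaw": 0},
    {"jaw": 5,"slide": [0,0,0],"yaw": 0},
    {"jaw": 5,"slide": [0,0,0],"yaw": 0},
    {"jaw": 5,"slide": [0,0,0],"yaw": 0}
  ]
}}

```text
time: 8.53
eef_pos: [451.4, 131.8, 135.8]
eef_rot: [0.0, 0.805, 0.593, -0.0]
wrist_force: [-0.5, -0.8, 0.5]
opening: 50.1
```

Run:
```python
from h import *
o=readout.get_obs();print(o['eef_pos'])
c=optics.calibration("wrist");b=optics.get_image("wrist");a=cv2.imread("pics/w4.png");cv2.imwrite("pics/w5.png",b)
import pickle;pickle.dump(c,open("w5.pkl","wb"))
print(proj("wrist",(451.3,132.8,75),c))
for X in[(656,104,214),(681,0,175),(686,341,175)]:print(proj("wrist",X,c))
cv2.imwrite("pics/m5.png",np.hstack([cv2.resize(a[100:400,160:480],(320,300)),cv2.resize(b,(480,300))]))
```

```text
[451.37744024 131.82028734 135.79399795]
[322.13683677 214.42642065]
[705.05204817 228.25275115]
[649.46013861 318.03027098]
[ 579.23472925 -151.72290735]
```

View pics/m5.png

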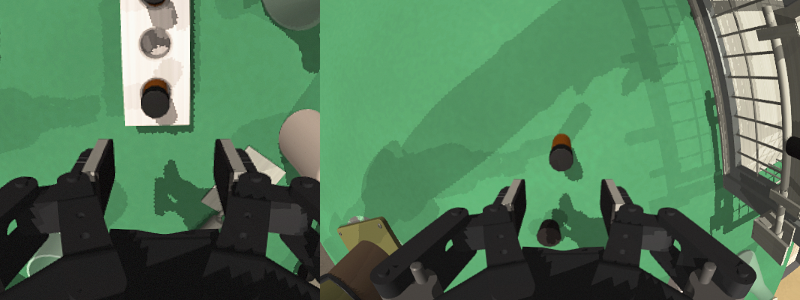

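Vial A is home in the end pocket (left view, cap at about (155,100)). B's cap is where predicted in the right view, about (322,213) in the full image. Descending onto B.

Call:
{"fn": "arm_command", "kwargs": {
  "steps": [
    {"jaw": 5,"slide": [0,0,-3],"yaw": 0},
    {"jaw": 5,"slide": [0,0,-3.5],"yaw": 0},
    {"jaw": 5,"slide": [0,0,-1.65],"yaw": 0},
    {"jaw": 5,"slide": [0,0,-1],"yaw": 0},
    {"jaw": 5,"slide": [0,0,0],"yaw": 0},
    {"jaw": 5,"slide": [0,0,0],"yaw": 0},
    {"jaw": 5,"slide": [0,0,0],"yaw": 0}
  ]
}}

```text
time: 9.17
eef_pos: [452.1, 132.6, 45.2]
eef_rot: [0.0, 0.805, 0.593, 0.001]
wrist_force: [0.6, 0.1, -0.2]
opening: 50.2
```

Run:
```python
from h import *
o=readout.get_obs();print(o['eef_pos'])
b=optics.get_image("wrist");cv2.imwrite("pics/w6.png",b)
h=cv2.cvtColor(b,cv2.COLOR_BGR2HSV);m=((h[...,0]<18)&(h[...,1]>130)&(h[...,2]>40)).astype('uint8')
k,l,s,c=cv2.connectedComponentsWithStats(m)
print([ (s[i],c[i]) for i in range(1,k) if s[i,4]>150],proj("wrist",(*o['eef_pos'][:2],56)))
```

```text
[452.08178428 132.58066879  45.1759657 ]
[(array([ 298,  209,   43,   45, 1146], dtype=int32), array([319.93280977, 228.54624782]))] [322.17665869 262.90911946]
```

Call:
{"fn": "arm_command", "kwargs": {
  "steps": [
    {"jaw": 1.5,"slide": [0,0,0],"yaw": 0},
    {"jaw": 1.5,"slide": [0,0,0],"yaw": 0},
    {"jaw": 1.5,"slide": [0,0,0],"yaw": 0},
    {"jaw": 1.5,"slide": [0,0,0],"yaw": 0},
    {"jaw": 1.5,"slide": [0,0,0],"yaw": 0},
    {"jaw": 1.5,"slide": [0,0,0],"yaw": 0}
  ]
}}

```text
time: 9.72
eef_pos: [451.8, 133.0, 45.0]
eef_rot: [0.0, 0.805, 0.593, 0.001]
wrist_force: [-0.6, 0.7, 6.8]
opening: 21.9
```

Call:
{"fn": "arm_command", "kwargs": {
  "steps": [
    {"jaw": 1.5,"slide": [0,0,2],"yaw": 0},
    {"jaw": 1.5,"slide": [0,0,4],"yaw": 0},
    {"jaw": 1.5,"slide": [0,0,4],"yaw": 0},
    {"jaw": 1.5,"slide": [0.67,-1.98,1],"yaw": 0},
    {"jaw": 1.5,"slide": [1.1,-3.4,0],"yaw": 0},
    {"jaw": 1.5,"slide": [1.1,-3.4,0],"yaw": 0},
    {"jaw": 1.5,"slide": [1.1,-3.4,0],"yaw": 0},
    {"jaw": 1.5,"slide": [1.1,-3.4,0],"yaw": 0},
    {"jaw": 1.5,"slide": [1.1,-3.4,0],"yaw": 0},
    {"jaw": 1.5,"slide": [1.1,-3.4,0],"yaw": 0}
  ]
}}

```text
time: 10.55
eef_pos: [523.9, -93.0, 154.4]
eef_rot: [-0.0, 0.805, 0.593, -0.0]
wrist_force: [0.3, -0.6, -0.6]
opening: 22.2
```

Call:
{"fn": "arm_command", "kwargs": {
  "steps": [
    {"jaw": 1.5,"slide": [1.1,-3.4,0],"yaw": 0},
    {"jaw": 1.5,"slide": [1.1,-3.4,0],"yaw": 0},
    {"jaw": 1.5,"slide": [1.1,-3.4,0],"yaw": 0},
    {"jaw": 1.5,"slide": [1.1,-2.8,0],"yaw": 0},
    {"jaw": 1.5,"slide": [0.7,-1.8,0],"yaw": 0},
    {"jaw": 1.5,"slide": [0,0,-1],"yaw": 0},
    {"jaw": 1.5,"slide": [0,0,-1],"yaw": 0},
    {"jaw": 1.5,"slide": [0,0,0],"yaw": 0},
    {"jaw": 1.5,"slide": [0,0,0],"yaw": 0},
    {"jaw": 1.5,"slide": [0,0,0],"yaw": 0}
  ]
}}

```text
time: 11.38
eef_pos: [574.9, -237.2, 134.4]
eef_rot: [-0.0, 0.804, 0.594, 0.0]
wrist_force: [0.2, 0.2, -0.4]
opening: 21.9
```

Run:
```python
from h import *
o=readout.get_obs();print(o['eef_pos'],o['eef_rot'],o['opening'])
b=optics.get_image("wrist");cv2.imwrite("pics/w7.png",b)
print(proj("wrist",(575,-239,45)),proj("wrist",(588,-196.5,86)))
a=optics.get_image("side");cv2.imwrite("pics/s7.png",a)
cv2.imwrite("pics/m7.png",np.hstack([cv2.resize(b[100:400,160:480],(400,375)),cv2.resize(a[100:220,270:398],(400,375),interpolation=cv2.INTER_CUBIC)]))
```

```text
[ 574.90736758 -237.24169852  134.3782784 ] [-4.92987300e-04  8.04095648e-01  5.94499742e-01  4.11908103e-05] 21.889405276484506
[323.11806583 206.01691955] [322.90186527 156.01045207]
```

View pics/m7.png

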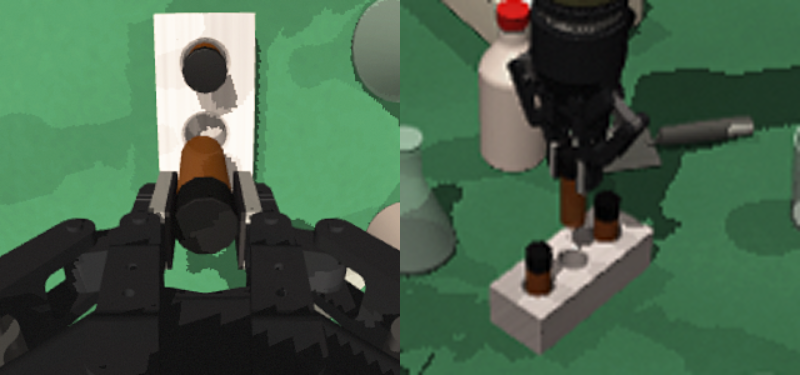

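A is home at the same height as C. Hole1 shows at about (324,205) with the vial lined up on it, so I'm lowering B as before.

Call:
{"fn": "arm_command", "kwargs": {
  "steps": [
    {"jaw": 1.5,"slide": [0,0,-2],"yaw": 0},
    {"jaw": 1.5,"slide": [0,0,-1.5],"yaw": 0},
    {"jaw": 1.5,"slide": [0,0,-0.8],"yaw": 0},
    {"jaw": 1.5,"slide": [0,0,-0.6],"yaw": 0},
    {"jaw": 1.5,"slide": [0,0,-0.6],"yaw": 0},
    {"jaw": 1.5,"slide": [0,0,0],"yaw": 0}
  ]
}}

```text
time: 11.98
eef_pos: [574.7, -238.7, 78.7]
eef_rot: [-0.0, 0.805, 0.594, -0.0]
wrist_force: [-0.2, 0.5, 0.0]
opening: 21.9
```

Call:
{"fn": "arm_command", "kwargs": {
  "steps": [
    {"jaw": 1.5,"slide": [0,0,-0.7],"yaw": 0},
    {"jaw": 1.5,"slide": [0,0,-0.7],"yaw": 0},
    {"jaw": 1.5,"slide": [0,0,-0.6],"yaw": 0},
    {"jaw": 1.5,"slide": [0,0,-0.35],"yaw": 0},
    {"jaw": 1.5,"slide": [0,0,0],"yaw": 0},
    {"jaw": 1.5,"slide": [0,0,0],"yaw": 0}
  ]
}}

```text
time: 12.48
eef_pos: [574.9, -238.9, 56.1]
eef_rot: [0.0, 0.805, 0.593, -0.0]
wrist_force: [-1.4, 1.6, 4.9]
opening: 22.0
```

Call:
{"fn": "arm_command", "kwargs": {
  "steps": [
    {"jaw": 5,"slide": [0,0,0],"yaw": 0},
    {"jaw": 5,"slide": [0,0,0],"yaw": 0},
    {"jaw": 5,"slide": [0,0,0],"yaw": 0},
    {"jaw": 5,"slide": [0,0,0],"yaw": 0},
    {"jaw": 5,"slide": [0,0,2],"yaw": 0},
    {"jaw": 5,"slide": [0,0,4],"yaw": 0},
    {"jaw": 5,"slide": [0,0,4],"yaw": 0},
    {"jaw": 5,"slide": [0,0,4],"yaw": 0},
    {"jaw": 5,"slide": [0,0,4],"yaw": 0},
    {"jaw": 5,"slide": [0,0,2],"yaw": 0}
  ]
}}

```text
time: 13.32
eef_pos: [577.2, -239.1, 261.1]
eef_rot: [0.003, 0.805, 0.593, 0.002]
wrist_force: [0.3, 0.2, 0.3]
opening: 49.8
```

Call:
{"fn": "arm_command", "kwargs": {
  "steps": [
    {"jaw": 5,"slide": [0.8,3.4,0],"yaw": 0.03},
    {"jaw": 5,"slide": [0.8,3.4,0],"yaw": 0.03},
    {"jaw": 5,"slide": [0.8,3.4,0],"yaw": 0.03},
    {"jaw": 5,"slide": [0.8,3.4,0],"yaw": 0.03},
    {"jaw": 5,"slide": [0.8,3.4,0],"yaw": 0.03},
    {"jaw": 5,"slide": [0.8,3.4,0],"yaw": 0.03},
    {"jaw": 5,"slide": [0.8,3.4,0],"yaw": 0.03},
    {"jaw": 5,"slide": [0.8,3.4,0],"yaw": 0.03},
    {"jaw": 5,"slide": [0.8,3.4,0],"yaw": 0.03},
    {"jaw": 5,"slide": [0.8,3.4,0],"yaw": 0.03}
  ]
}}

```text
time: 14.15
eef_pos: [655.1, 102.6, 255.7]
eef_rot: [0.0, 0.707, 0.708, -0.0]
wrist_force: [0.0, -0.5, -0.0]
opening: 50.1
```

Call:
{"fn": "arm_command", "kwargs": {
  "steps": [
    {"jaw": 5,"slide": [0,0,0],"yaw": 0},
    {"jaw": 5,"slide": [0,0,0],"yaw": 0},
    {"jaw": 5,"slide": [0,0,0],"yaw": 0},
    {"jaw": 5,"slide": [0,0,0],"yaw": 0}
  ]
}}

```text
time: 14.48
eef_pos: [655.0, 98.8, 255.5]
eef_rot: [0.001, 0.708, 0.706, -0.001]
wrist_force: [0.6, -0.4, 0.2]
opening: 50.1
```

Run:
```python
from h import *
import pickle
o=readout.get_obs();print(o['eef_pos'],o['eef_rot'],o['joint_positions'].round(2))
c=optics.calibration("wrist");b=optics.get_image("wrist");cv2.imwrite("pics/w8.png",b);pickle.dump(c,open("w8.pkl","wb"))
print(proj("wrist",(656,104,214),c),proj("wrist",(681,0,175),c))
a=optics.get_image("side");cv2.imwrite("pics/s8.png",a)
cv2.imwrite("pics/m8.png",np.hstack([cv2.resize(b,(560,350)),cv2.resize(a[140:240,290:358],(238,350),interpolation=cv2.INTER_CUBIC)]))
```

```text
[655.04484484  98.78531005 255.48758444] [ 5.25393676e-04  7.07990154e-01  7.06221667e-01 -7.89346751e-04] [ 0.07  0.76 -0.58  1.4   0.44  1.11 -0.58]
[324.19568771 217.05222083] [352.74056933 314.19439648]
```

View pics/m8.png

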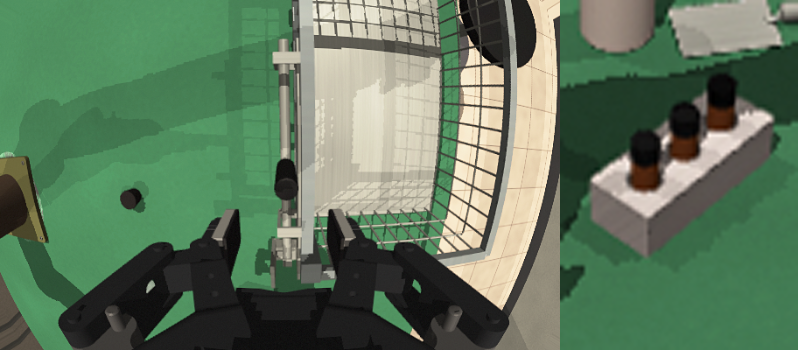

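All three vials stand equally deep in the block (right). The knob's top is at about (327,215) in the wrist view and the rod runs straight along image columns, so the gate yaw is about 0. Lowering onto the knob.

Call:
{"fn": "arm_command", "kwargs": {
  "squeeze": 50,
  "steps": [
    {"jaw": 5,"slide": [0.18,0.33,-2],"yaw": 0},
    {"jaw": 5,"slide": [0,0,-2.5],"yaw": 0},
    {"jaw": 5,"slide": [0,0,-2],"yaw": 0},
    {"jaw": 5,"slide": [0,0,-1.3],"yaw": 0},
    {"jaw": 5,"slide": [0,0,0],"yaw": 0},
    {"jaw": 5,"slide": [0,0,0],"yaw": 0},
    {"jaw": 5,"slide": [0,0,0],"yaw": 0},
    {"jaw": 5,"slide": [0,0,0],"yaw": 0}
  ]
}}

```text
time: 15.25
eef_pos: [657.9, 104.6, 179.5]
eef_rot: [0.001, 0.707, 0.707, 0.001]
wrist_force: [-0.9, -0.6, 1.1]
opening: 50.1
```

Run:
```python
from h import *
o=readout.get_obs();print(o['eef_pos'],o['wrist_force'])
b=optics.get_image("wrist");cv2.imwrite("pics/w9.png",b)
m=(b.max(2)<60).astype('uint8');m[330:]=0
print(proj("wrist",(656.8,104.5,214)))
cv2.imwrite("pics/m9.png",cv2.resize(b[80:380,160:480],(640,600)))
```

```text
[657.85976423 104.63505299 179.4917113 ] [-0.93267138 -0.60389441  1.1311466 ]
[319.95088057 288.79948932]
```

View pics/m9.png

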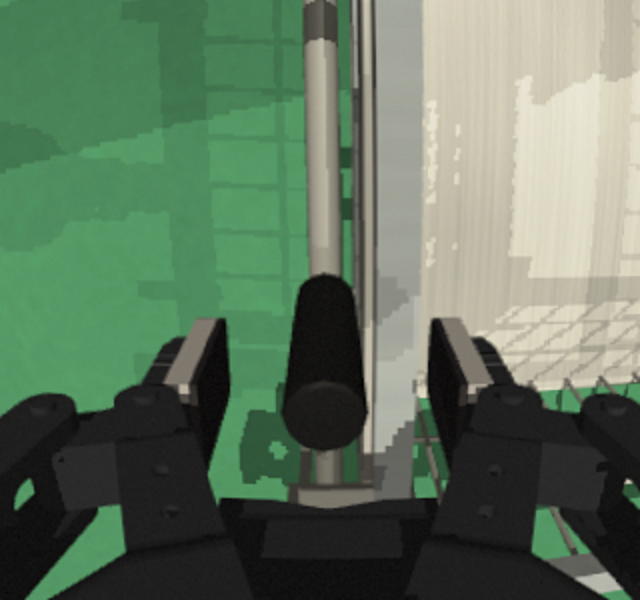

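The knob sits centred between the open pads, at about (322,287). Closing.

Call:
{"fn": "arm_command", "kwargs": {
  "squeeze": 50,
  "steps": [
    {"jaw": 1,"slide": [0,0,0],"yaw": 0},
    {"jaw": 1,"slide": [0,0,0],"yaw": 0},
    {"jaw": 1,"slide": [0,0,0],"yaw": 0},
    {"jaw": 1,"slide": [0,0,0],"yaw": 0},
    {"jaw": 1,"slide": [0,0,0],"yaw": 0},
    {"jaw": 1,"slide": [0,0,0],"yaw": 0},
    {"jaw": 1,"slide": [0,0,0],"yaw": 0}
  ]
}}

```text
time: 15.88
eef_pos: [657.2, 104.4, 178.4]
eef_rot: [0.0, 0.707, 0.707, 0.0]
wrist_force: [-0.7, 0.3, 4.4]
opening: 16.9
```

Call:
{"fn": "arm_command", "kwargs": {
  "steps": [
    {"jaw": 1,"slide": [0,0,0.4],"yaw": 0},
    {"jaw": 1,"slide": [0,0,0.5],"yaw": 0},
    {"jaw": 1,"slide": [0,0,0.5],"yaw": 0},
    {"jaw": 1,"slide": [0,0,0.4],"yaw": 0},
    {"jaw": 1,"slide": [0,0,0],"yaw": 0},
    {"jaw": 1,"slide": [0,0,0],"yaw": 0},
    {"jaw": 1,"slide": [0,0,0],"yaw": 0}
  ]
}}

```text
time: 16.47
eef_pos: [656.9, 104.4, 195.7]
eef_rot: [-0.0, 0.707, 0.707, 0.0]
wrist_force: [0.5, 0.1, -1.5]
opening: 17.0
```

Lifted about 17 mm and carrying the bolt's 1.5 N weight. Now drawing it back.

Call:
{"fn": "arm_command", "kwargs": {
  "steps": [
    {"jaw": 1,"slide": [0,0.4,0],"yaw": 0},
    {"jaw": 1,"slide": [0,0.5,0],"yaw": 0},
    {"jaw": 1,"slide": [0,0.5,0],"yaw": 0},
    {"jaw": 1,"slide": [0,0.5,0],"yaw": 0},
    {"jaw": 1,"slide": [0,0,0],"yaw": 0},
    {"jaw": 1,"slide": [0,0,0],"yaw": 0}
  ]
}}

```text
time: 16.97
eef_pos: [656.6, 125.0, 195.9]
eef_rot: [-0.001, 0.707, 0.708, 0.001]
wrist_force: [1.5, 1.8, -1.4]
opening: 16.7
```

Call:
{"fn": "arm_command", "kwargs": {
  "steps": [
    {"jaw": 1,"slide": [0,0.5,0],"yaw": 0},
    {"jaw": 1,"slide": [0,0.6,0],"yaw": 0},
    {"jaw": 1,"slide": [0,0.6,0],"yaw": 0},
    {"jaw": 1,"slide": [0,0.6,0],"yaw": 0},
    {"jaw": 1,"slide": [0,0.4,0],"yaw": 0},
    {"jaw": 1,"slide": [0,0,0],"yaw": 0},
    {"jaw": 1,"slide": [0,0,0],"yaw": 0}
  ]
}}

```text
time: 17.55
eef_pos: [656.4, 151.8, 195.9]
eef_rot: [-0.001, 0.707, 0.708, 0.0]
wrist_force: [-1.1, 1.0, -1.5]
opening: 16.6
```

Run:
```python
from h import *
o=readout.get_obs();print(o['eef_pos'],o['wrist_force'])
b=optics.get_image("wrist");a=optics.get_image("side");cv2.imwrite("pics/w10.png",b)
cv2.imwrite("pics/m10.png",np.hstack([cv2.resize(b[80:380,160:480],(400,375)),cv2.resize(a[150:270,180:308],(400,375),interpolation=cv2.INTER_CUBIC)]))
```

```text
[656.41010018 151.82794405 195.85157347] [-1.06149053  0.99545117 -1.51788271]
```

View pics/m10.png

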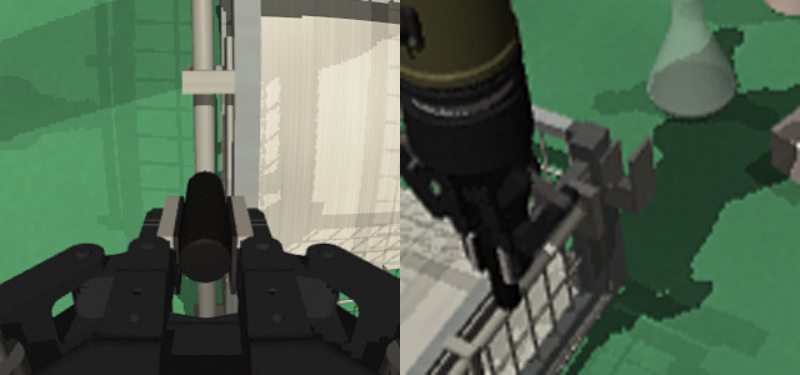

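The bolt is drawn 47 mm with only about 1 N of friction, and its nose is clear of the keeper. Starting the swing.

Call:
{"fn": "arm_command", "kwargs": {
  "steps": [
    {"jaw": 1,"slide": [-0.44,0.06,0],"yaw": -0.025},
    {"jaw": 1,"slide": [-0.44,0.06,0],"yaw": -0.025},
    {"jaw": 1,"slide": [-0.88,0.17,0],"yaw": -0.05},
    {"jaw": 1,"slide": [0,0,0],"yaw": 0},
    {"jaw": 1,"slide": [0,0,0],"yaw": 0},
    {"jaw": 1,"slide": [0,0,0],"yaw": 0}
  ]
}}

```text
time: 18.15
eef_pos: [640.2, 152.7, 196.1]
eef_rot: [0.001, 0.741, 0.671, 0.001]
wrist_force: [0.6, -1.1, -1.6]
opening: 17.3
```

Call:
{"fn": "arm_command", "kwargs": {
  "steps": [
    {"jaw": 1,"slide": [-0.86,0.21,0],"yaw": -0.05},
    {"jaw": 1,"slide": [-0.86,0.25,0],"yaw": -0.05},
    {"jaw": 1,"slide": [-0.84,0.29,0],"yaw": -0.05},
    {"jaw": 1,"slide": [-0.83,0.34,0],"yaw": -0.05},
    {"jaw": 1,"slide": [0,0,0],"yaw": 0},
    {"jaw": 1,"slide": [0,0,0],"yaw": 0}
  ]
}}

```text
time: 18.65
eef_pos: [606.3, 163.8, 196.1]
eef_rot: [0.001, 0.804, 0.594, 0.001]
wrist_force: [3.4, -0.2, 0.1]
opening: 16.7
```

Call:
{"fn": "arm_command", "kwargs": {
  "steps": [
    {"jaw": 1,"slide": [-0.8,0.38,0],"yaw": -0.05},
    {"jaw": 1,"slide": [-0.8,0.42,0],"yaw": -0.05},
    {"jaw": 1,"slide": [-0.65,0.4,0],"yaw": -0.0433},
    {"jaw": 1,"slide": [-0.65,0.42,0],"yaw": -0.0433},
    {"jaw": 1,"slide": [-0.64,0.45,0],"yaw": -0.0433},
    {"jaw": 1,"slide": [0,0,0],"yaw": 0},
    {"jaw": 1,"slide": [0,0,0],"yaw": 0},
    {"jaw": 1,"slide": [0,0,0],"yaw": 0},
    {"jaw": 1,"slide": [0,0,0],"yaw": 0},
    {"jaw": 1,"slide": [0,0,0],"yaw": 0}
  ]
}}

```text
time: 19.48
eef_pos: [570.9, 184.6, 195.9]
eef_rot: [0.0, 0.868, 0.497, 0.001]
wrist_force: [2.8, -0.1, -1.5]
opening: 16.6
```

Run:
```python
from h import *
o=readout.get_obs();print(o['eef_pos'],o['eef_rot'],o['wrist_force'],o['ft_torque'],o['opening'],abs(o['qvel']).max())
b=optics.get_image("scene");a=optics.get_image("side");w=optics.get_image("wrist");cv2.imwrite("pics/w11.png",w)
cv2.imwrite("pics/m11.png",np.vstack([np.hstack([cv2.resize(b[130:400,200:488],(400,375)),cv2.resize(a[80:350,60:348],(400,375))]),cv2.resize(w[40:240],(800,220))[:, :800]]))
```

```text
[570.90486711 184.56421712 195.89288118] [1.05648660e-04 8.67650648e-01 4.97173942e-01 6.42119245e-04] [ 2.81478848 -0.14795106 -1.52438774] [-0.1650614  -0.44365136  0.08658321] 16.5730582425779 0.005875336233365924
```

The picture limit is reached, so I'm doing the last checks numerically. The pull force of 2.8 N matches the gate spring at about 0.5 rad. I'll check the vial blobs, and the gate rail's direction in the wrist view.

Run:
```python
from h import *
o=readout.get_obs();print(o['eef_pos'].round(1),o['wrist_force'].round(1),o['opening'])
a=optics.get_image("side");h=cv2.cvtColor(a,cv2.COLOR_BGR2HSV)
m=((h[...,0]<18)&(h[...,1]>130)&(h[...,2]>40)).astype('uint8');k,l,s,c=cv2.connectedComponentsWithStats(m)
print([(s[i].tolist()) for i in range(1,k) if s[i,4]>12 and 160<c[i][1]<330 and 190<c[i][0]<450])
r=cv2.imread("pics/s8.png");d=cv2.absdiff(a,r).max(2)
for n,(x,y,x2,y2) in dict(block=(298,160,356,214),flask=(256,138,290,190),bottle=(294,98,320,155),petri=(370,220,408,250),beaker=(393,135,425,178),spat=(320,135,385,157),stopper=(337,274,357,293)).items(): print(n,(d[y:y2,x:x2]>40).mean().round(3))
w=cv2.imread("pics/w11.png");g=cv2.cvtColor(w,cv2.COLOR_BGR2GRAY)
L=cv2.HoughLinesP(cv2.Canny(g[:230],60,150),1,np.pi/360,40,minLineLength=60,maxLineGap=6)
for x1,y1,x2,y2 in (L[:,0] if L is not None else []):
    if 260<x1<420 and abs(x2-x1)<60:
        p,q=plane("wrist",(x1,y1),160),plane("wrist",(x2,y2),160);v=(q-p)*np.sign(q[1]-p[1]);print((x1,y1,x2,y2),np.degrees(np.arctan2(v[0],v[1])).round(1))
```

```text
[570.5 184.8 195.9] [ 2.9 -0.8 -1.3] 16.68097840849966
[[332, 170, 8, 7, 46], [321, 179, 8, 7, 45], [310, 187, 8, 8, 51]]
block 0.648
flask 0.079
bottle 0.0
petri 0.0
beaker 0.11
spat 0.181
stopper 0.0
(np.int32(335), np.int32(27), np.int32(336), np.int32(92)) 29.6
(np.int32(328), np.int32(65), np.int32(328), np.int32(127)) 30.3
(np.int32(368), np.int32(208), np.int32(368), np.int32(83)) 29.1
(np.int32(345), np.int32(229), np.int32(345), np.int32(162)) 29.3
(np.int32(394), np.int32(204), np.int32(395), np.int32(114)) 28.6
(np.int32(311), np.int32(26), np.int32(313), np.int32(105)) 28.9
(np.int32(320), np.int32(24), np.int32(323), np.int32(84)) 27.6
```

```bash
python3 -c "
from workcell import manip;print(manip.close_job())"
```

```text
the job is handed in; nothing more can be done
None
```

The job is handed in: both loose vials are in the block, the bolt is drawn, and the gripper is holding the gate about 30° open. It took about 20 s on the robot's clock.

- **Vials:** both were set in the two empty pockets and let go. In the last side view all three vials show equal-sized glass above the block and stand in line.
- **Bolt:** I raised it about 17 mm, then drew it about 47 mm over the keeper lip. The force while drawing stayed under 2 N.
- **Gate:** lines along the gate in the wrist view give 27.6 to 30.3°, and the gripper's position gives about 30°. The 2.9 N pull matches the gate spring, and the arm was still.

**Grasp redone:** the first grasp of vial A was about 6 mm off-centre because I read the arm's position before it had settled. I opened, recentred and grasped again, and the vial stayed upright.

**Checks that were not clean:** comparing the last side picture with one from before the gate work, the bottle, petri dish and stopper had not changed. The block, spatula, beaker and flask areas did change (65%, 18%, 11% and 8% of their pixels). I put that down to the arm's moving shadow, but could not look because the picture limit was reached. Nothing in the forces or moves suggested contact with them.

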